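# Pack two grinding jars in the carrying crate, the loaded one underneath

### The arm

A 6-joint arm with a two-finger parallel gripper is mounted at the origin on a cart in front of the work surface, level with it; the furniture and walls round the work are solid. World frame = base frame: x ahead of the robot, y to its left, z up, the work surface at z = 0. Lengths are in m, angles in rad, forces in N, time in s.
With the tool pointing down it reaches from about 0.325 to 0.75 m from the base axis. Payload 7.6 kg.
Tool frame: the origin (TCP) lies at the very end of the fingers, on their centre line; the grasp point (between the pads) lies 19 mm behind it (robot.pinch_z is the distance from the TCP to the grasp point, in m); z points along the fingers, y is the direction in which the jaws open and shut (so a half turn about z gives the same grasp; the last joint's range is limited). The gripper opens to 85 mm and grips with 20 to 120 N. Pads are 22 mm wide; open, the fingers measure 114 mm over their backs; the gripper's body (76 mm by 85 mm) begins 54 mm behind the grasp point. The pads swing forward as they close: fully open they stand 13 mm farther back than shut.
Start: joints at [1.151, 0.052, 1.401, -0, 1.689, -0.07], TCP at [0.18, 0.493, 0.231] pointing down, gripper open.
Joint ranges: [-2.9, 2.9], [-0.91, 2.17], [0.12, 2.37], [-1.06, 4.2], [0.26, 2.73], [-2.93, 2.93]. Speed limits (rad/s): [2.57, 2.57, 3.01, 3.14, 3.14, 3.14].

### API

Orientations are given as [roll, pitch, yaw] about the fixed x, y, z axes, in that order (R = Rz(yaw) Ry(pitch) Rx(roll)).
In Python, from workcell import robot, get_image, camera_info gives the robot as it stands.
- The arm moves only by the tool drive_tool, never from a script. Its argument "deltas" is text: rows parted by semicolons, each of 7 numbers parted by spaces: the shift along the tool's x, y, z as a fraction of full scale, then the turn, a rotation vector about the tool's x, y, z as a fraction of full scale, then the gripper's target within -1 to 1 (shut at 1, half-way at 0, fully open at -1). In form: x y z ax ay az hand; .... A call has 1 to 12 rows; each row shifts and turns the commanded pose from where the row before left it, along the tool's axes as they then stand; what a row does not reach is not made up. Full scale, the value 1, is 10 cm for a shift and 45 degrees for a turn. A row lasts 1/8 s, in which the tool goes at most 62.5 mm and 10.7 degrees, less where a joint would pass 70% of its speed; a pose out of reach is approached as far as the arm can. A call with a number of a shift or a turn outside -1 to 1 is refused whole. A call with a gripper value outside its range is refused whole. The fingers move at their own pace and stop on an object; "newtons" is the grip in N (left out, the last holds). Time passes only in rows, so rows that do not move let the fingers close. It gives the time, the measured TCP pose, the force and the opening at its end, in the units of the state.
- robot.get_state(): the state, without advancing time (a new reading comes with each control period).
- get_image(name): name is "scene" or "top"; returns the picture (400x640x3 uint8, red, green, blue); there is no depth.
- camera_info(name): a dict with "fx", "fy", "cx", "cy" (pixels), "rvec" (rotation vector, rad) and "tvec" (3), from world to camera coordinates, as OpenCV has them. Camera axes: x right, y down, z forward; pixel columns grow to the right and rows downward; lengths in m; the calibration is good to about 2 mm. A picture is of the moment at which its call begins. camera_info takes no time and is no camera call.
- robot.job_done(): hands the job in, once; it reports no verdict.
The state is a dict: "clock": time; "joint_positions": joint angles; "dq": joint speeds; "joint_efforts": joint torques, N m; "tool_pos": TCP position; "tool_rot": TCP orientation; "force": force on the tool from outside, world axes, zero at the start; "torque": the same for the moment, N m; "gripper_width": opening from 0.0 (shut) to 1.0 (fully open).
Only numpy, scipy, OpenCV 4.12 (cv2) and the standard library are available. Lean on these libraries where they do the work, as an engineer would, in place of code of your own. Each camera call takes 0.05 s, during which the arm holds its last target.

### The job

One of the two identical lidded grinding jars on the bench still holds its heavy ball charge, the other is empty: find out which by nudging them, not by lifting. Slide the loaded jar along the bench through the open gate into the plywood crate without lifting it, then, and not before, lift the empty jar and set it down squarely on top of the loaded one, without dropping it. Finally swing the crate's gate fully shut; keep the jars upright throughout and leave the vial, the star-knob clamp and the mortar where they are.

Things in the scene. Friction and masses are not known exactly. Their poses are not given: they have to be found in the camera images.
- jar_1_mid (a point): Centre, 28 mm above the underside, of one of two identical round pale grinding jars: diameter 60 mm, 56 mm tall with its flat fixed steel lid (diameter 60 mm), so they stack flat on flat. z axis up when upright. The empty jar weighs about 0.21 kg, the loaded one, with a hidden loose ball charge, 0.65 to 0.85 kg. Either may be the loaded one.
- jar_2_mid (a point): The same point of the other, identical jar. Sliding a jar steadily takes its weight times the bench friction (the same for both), 0.8 to 1.2: about 1.6 to 2.5 N for the empty jar, 5 to 10 N for the loaded one. Push below mid-height so that it does not tip. Half-open fingers, one either side of the line of push, cradle a jar so that it goes straight.
- jar_1: The jar of point jar_1_mid; origin at the centre of its underside.
- jar_2: The jar of point jar_2_mid; origin at the centre of its underside.
- crate: Open-topped plywood crate, fixed; origin on the bench, mid inside. x runs from the gate opening to the back wall, y to the left. Inside 96 mm deep (x -48 to +48), 140 mm wide (y -70 to +70), sheet floor 2 mm above the bench; walls 8 mm thick, 90 mm high left, right and back. The front is wholly open when the gate is; the bent-down sheet sill (x -78 to -48) is a ramp up to it.
- gate (a joint): Angle of the crate's plywood gate, rad: 0 = shut across the front (a stop), positive = swung outward; starts wide open at 2.55 to 2.95, folded out to the crate's left. Light friction (about 0.06 N m); it stays where it is left. The gate is 154 mm long, 8 mm thick, and stands from 8 to 88 mm above the bench.
- gate_hinge (a point): Point on the gate's upright hinge axis, 48 mm up, at the front end of the crate's left wall: 52 mm before and 81 mm left of the crate's origin; the axis lies mid-way through the gate's thickness. At joint value q the gate points from here along (-sin q, -cos q) in the crate's x, y, and its free end is 157 mm away.
- gate_edge (a point): Mid-height (48 mm up) of the gate's free end on its outer face, the one that looks away from the crate when shut. A small round pull 18 mm wide stands 16 mm out of this face, 21 mm from the free end, 60 mm above the bench.
- vial: Bystander: white capped sample vial, 32 mm wide, 68 mm tall, right of the crate; origin under its centre.
- clamp: Bystander: metal jar clamp with a star knob, about 70 x 103 x 82 mm, right of the crate; origin under its centre.
- mortar: Bystander: pale open mortar bowl, 82 mm wide, 44 mm tall, right of the jars; origin under its centre.

How it is judged:
On the way, in this order (a step that is already met when the one before it is completed fails the run):
1. one jar stands upright on the crate's floor, the other is still outside (((x of jar_1_mid in the frame of crate between -0.03 and 0.03 m and y of jar_1_mid in the frame of crate between -0.045 and 0.045 m and z of jar_1_mid in the frame of crate between 0.024 and 0.037 m and angle between jar_1_mid's own z axis and vertical below 0.1 rad and x of jar_2_mid in the frame of crate below -0.06 m) or (x of jar_2_mid in the frame of crate between -0.03 and 0.03 m and y of jar_2_mid in the frame of crate between -0.045 and 0.045 m and z of jar_2_mid in the frame of crate between 0.024 and 0.037 m and angle between jar_2_mid's own z axis and vertical below 0.1 rad and x of jar_1_mid in the frame of crate below -0.06 m))), for 0.2 s.
2. the other jar rests on top of it, let go (horizontal distance between jar_1_mid and jar_2_mid below 0.015 m and contact force between the fingers and jar_1 below 0.1 N and contact force between the fingers and jar_2 below 0.1 N and ((x of jar_1_mid in the frame of crate between -0.03 and 0.03 m and y of jar_1_mid in the frame of crate between -0.045 and 0.045 m and z of jar_1_mid in the frame of crate between 0.024 and 0.037 m and x of jar_2_mid in the frame of crate between -0.03 and 0.03 m and y of jar_2_mid in the frame of crate between -0.045 and 0.045 m and z of jar_2_mid in the frame of crate between 0.08 and 0.093 m) or (x of jar_2_mid in the frame of crate between -0.03 and 0.03 m and y of jar_2_mid in the frame of crate between -0.045 and 0.045 m and z of jar_2_mid in the frame of crate between 0.024 and 0.037 m and x of jar_1_mid in the frame of crate between -0.03 and 0.03 m and y of jar_1_mid in the frame of crate between -0.045 and 0.045 m and z of jar_1_mid in the frame of crate between 0.08 and 0.093 m))), for 0.2 s.
3. the gate is shut (value of joint gate below 0.06 rad), for 0.2 s.
At the end, for the whole second after the job is handed in: One jar stands upright on the crate's floor, the other upright on its lid with their centres within 15 mm in plan and clear of the walls; the upper one is the empty one (it presses on the lower with less than 3.6 N); both at rest (tilt under 0.1 rad) and the gate is shut to within 0.06 rad (((x of jar_1_mid in the frame of crate between -0.03 and 0.03 m and y of jar_1_mid in the frame of crate between -0.045 and 0.045 m and z of jar_1_mid in the frame of crate between 0.024 and 0.037 m and x of jar_2_mid in the frame of crate between -0.03 and 0.03 m and y of jar_2_mid in the frame of crate between -0.045 and 0.045 m and z of jar_2_mid in the frame of crate between 0.08 and 0.093 m and contact force between jar_2 and crate below 0.3 N) or (x of jar_2_mid in the frame of crate between -0.03 and 0.03 m and y of jar_2_mid in the frame of crate between -0.045 and 0.045 m and z of jar_2_mid in the frame of crate between 0.024 and 0.037 m and x of jar_1_mid in the frame of crate between -0.03 and 0.03 m and y of jar_1_mid in the frame of crate between -0.045 and 0.045 m and z of jar_1_mid in the frame of crate between 0.08 and 0.093 m and contact force between jar_1 and crate below 0.3 N)) and horizontal distance between jar_1_mid and jar_2_mid below 0.015 m and contact force between jar_1 and jar_2 between 0.8 and 3.6 N and linear speed of each of jar_1, jar_2 below 0.02 m/s and angle between each of jar_1_mid, jar_2_mid's own z axis and vertical below 0.1 rad and value of joint gate below 0.06 rad); the robot touches nothing.
It fails at once if a jar is lifted (more than 20 mm) while the other does not yet stand on the crate's floor ((height (world z) of jar_1_mid above 0.05 m and not (x of jar_2_mid in the frame of crate between -0.03 and 0.03 m and y of jar_2_mid in the frame of crate between -0.045 and 0.045 m and z of jar_2_mid in the frame of crate between 0.024 and 0.037 m)) or (height (world z) of jar_2_mid above 0.05 m and not (x of jar_1_mid in the frame of crate between -0.03 and 0.03 m and y of jar_1_mid in the frame of crate between -0.045 and 0.045 m and z of jar_1_mid in the frame of crate between 0.024 and 0.037 m))).
It fails at once if a jar is tipped beyond 0.5 rad (angle between any of jar_1_mid, jar_2_mid's own z axis and vertical above 0.5 rad).
It fails at once if a jar is dropped (falls freely more than about 2 cm) ((linear speed of jar_1 above 0.6 m/s and height (world z) of jar_1_mid above 0.06 m and contact force between the fingers and jar_1 below 0.1 N) or (linear speed of jar_2 above 0.6 m/s and height (world z) of jar_2_mid above 0.06 m and contact force between the fingers and jar_2 below 0.1 N)).
It fails at once if the vial, the clamp or the mortar is moved by more than 2 cm (distance of any of vial, clamp, mortar from where it was at the start of the episode above 0.02 m).
It also fails if it takes over 72 s, if anything falls off the work surface, if the arm or the gripper's body presses on something with over 40 N, if the wrist force passes 120 N, or if a joint passes its speed limit or range.

## Working session

There is one attempt and no reset: what is moved stays moved. The work goes in short steps, Python scripts to look and compute and a tool call to move; the robot and the scene stay as the last step left them, time stands still between calls to the robot, and variables do not carry over. Pictures are saved under pics/ and viewed, and the job is handed in when it is done.

Besides the shell and the picture viewer there is one more tool, called after "Emit:" as a command line: name --argument value ..., lists and objects as JSON in quotes. drive_tool: Moves the arm, as the interface text tells. Its arguments: {"type":"object","properties":{"deltas":{"type":"string"},"newtons":{"type":"number"}},"required":["deltas"]}

```bash
ls; mkdir -p pics; python3 - <<'E'
from workcell import robot,get_image,camera_info
import cv2
print(robot.get_state())
for n in("scene","top"):
    print(camera_info(n)); cv2.imwrite(f"pics/{n}0.png",get_image(n)[:,:,::-1])
E
```

```text
pics
{'clock': 0.0, 'joint_positions': array([ 1.15069712e+00,  5.28096204e-02,  1.40175203e+00,  4.73445116e-06,
        1.68860190e+00, -7.02596885e-02]), 'dq': array([ 0.00042139, -0.00095015,  0.00067469, -0.00076437,  0.0024421 ,
       -0.00063049]), 'joint_efforts': array([ 1.97625130e-03, -3.81665218e+01, -3.60189199e+01,  5.27935686e-05,
        6.12811200e-03, -1.61376295e-05]), 'tool_pos': array([0.17977266, 0.49293113, 0.23047286]), 'tool_rot': array([-3.14002596e+00, -1.14970978e-04,  2.79175360e+00]), 'force': array([-0.1369561 , -0.08468492, -0.28973214]), 'torque': array([0.02425213, 0.01021723, 0.01802498]), 'gripper_width': 0.998166387121779}
{'fx': 481.2094348658748, 'fy': 481.2094348658748, 'cx': 321.5568387575081, 'cy': 202.0412523087913, 'rvec': array([ 2.06070816, -0.84650198,  0.45901644]), 'tvec': array([-0.50815589,  0.23754713,  0.85035902])}
{'fx': 420.2858745736308, 'fy': 420.2858745736308, 'cx': 318.9705435175307, 'cy': 199.68851975243942, 'rvec': array([ 2.17468743, -2.12738604,  0.17440275]), 'tvec': array([-0.1506345 ,  0.60002867,  0.87291687])}
```

View pics/scene0.png

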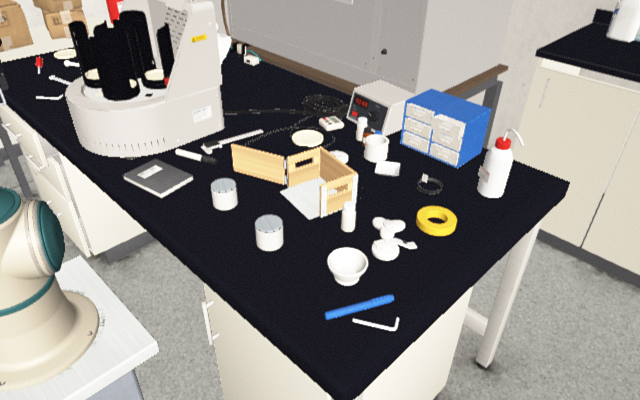

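View pics/top0.png

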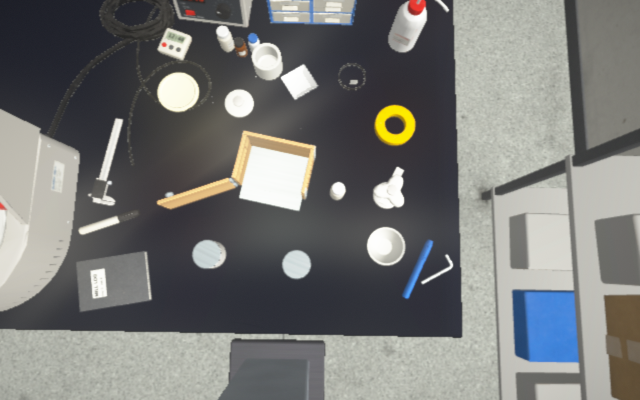

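The scene view shows jars at (225,194) and (269,233), the crate at about (320,180) and the gate folded out at (258,163). In the top view the jars are at (209,254) and (297,264), and the crate is around (275,172).

```bash
cat > h.py <<'E'
import numpy as np,cv2
from workcell import robot,get_image,camera_info
def cam(n):
    c=camera_info(n);K=np.array([[c['fx'],0,c['cx']],[0,c['fy'],c['cy']],[0,0,1]]);return K,np.array(c['rvec']),np.array(c['tvec'])
def proj(n,p):
    K,r,t=cam(n);return cv2.projectPoints(np.array(p,float).reshape(-1,3),r,t,K,None)[0].reshape(-1,2)
def ray(n,uv,z):
    K,r,t=cam(n);R=cv2.Rodrigues(r)[0];C=-R.T@t
    o=[]
    for u,v in np.array(uv,float).reshape(-1,2):
        d=R.T@np.linalg.inv(K)@[u,v,1];o.append(C+d*(z-C[2])/d[2])
    return np.array(o)
def st():
    s=robot.get_state();print('t',round(s['clock'],2),'p',s['tool_pos'].round(4),'r',s['tool_rot'].round(3),'F',s['force'].round(2),'T',s['torque'].round(2),'w',round(s['gripper_width'],3));return s
E
python3 - <<'E'
from h import *
im=cv2.imread('pics/top0.png');s=cv2.imread('pics/scene0.png')
print(proj('top',[[0,0,0],[.18,.49,.23],[.5,0,0]]),proj('scene',[[0,0,0],[.18,.49,.23],[.5,0,0]]))
cv2.imwrite('pics/topc.png',cv2.resize(im[110:290,150:350],None,fx=4,fy=3.3333*1.0,interpolation=cv2.INTER_CUBIC)[:600])
cv2.imwrite('pics/scc.png',cv2.resize(s[130:270,200:380],None,fx=4.2,fy=4.2,interpolation=cv2.INTER_CUBIC))
E
```

```text
[[246.44410173 488.58610585]
 [-80.64904942 437.65057572]
 [256.71048842 246.57273454]] [[ 33.99664177 336.46673519]
 [  4.50207387 102.59321447]
 [255.97030738 217.53767755]]
```

View pics/topc.png

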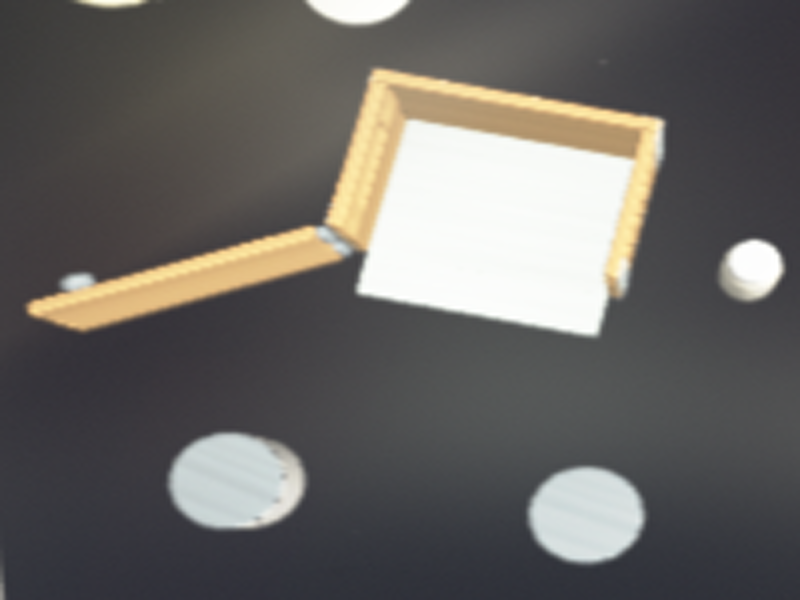

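View pics/scc.png

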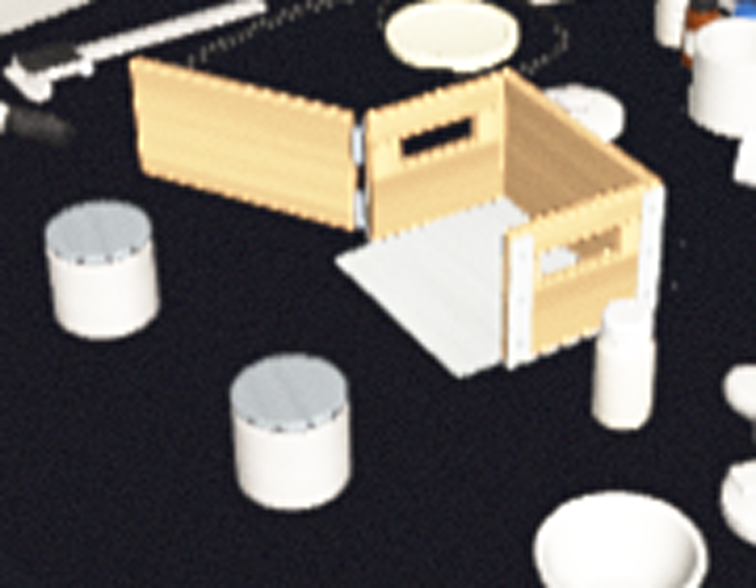

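```bash
python3 - <<'E'
from h import *
im=cv2.imread('pics/top0.png');hsv=cv2.cvtColor(im,cv2.COLOR_BGR2HSV)
c=lambda x,y:(150+x/4,110+y/3.3333)
P=ray('top',[c(375,68),c(663,118),c(325,225),c(612,297)],.09)
S=ray('top',[c(357,291),c(598,335)],.0)
print('rim BL BR FL FR',P.round(4));print('sill',S.round(4))
src=np.array([[56,78],[56,-78],[-78,70],[-78,-70]])/1000
dst=np.vstack([P[:2,:2],S[:,:2]])
# rigid fit
a=src-src.mean(0);b=dst-dst.mean(0);th=np.arctan2((a[:,0]*b[:,1]-a[:,1]*b[:,0]).sum(),(a*b).sum())
R=np.array([[np.cos(th),-np.sin(th)],[np.sin(th),np.cos(th)]]);o=dst.mean(0)-R@src.mean(0)
print('crate',o,th,'res',(dst-(src@R.T+o)).round(4).tolist())
h=o+R@[-.052,.081]
print('hinge',h)
G=ray('top',[c(28,308)],.088);d=R.T@(G[0,:2]-h);print('gate tip',G,np.linalg.norm(d),'q',np.arctan2(-d[0],-d[1]))
# jars: bright regions
g=cv2.cvtColor(im,cv2.COLOR_BGR2GRAY)
m=(g>110).astype(np.uint8)
n,l,s,cc=cv2.connectedComponentsWithStats(m)
for i in range(1,n):
    if 100<s[i,4]<3000 and 150<cc[i,1]<300 and 150<cc[i,0]<440: print(s[i],cc[i].round(1),ray('top',cc[i],.05).round(4))
# lid circles by eye from crop
for x0,x1,y0,y1 in((168,284,432,529),(527,645,466,564)):
    e=[c(x0,(y0+y1)/2),c(x1,(y0+y1)/2),c((x0+x1)/2,y0),c((x0+x1)/2,y1)]
    Q=ray('top',e,.056);print('lid',Q.mean(0).round(4),np.ptp(Q,axis=0))
E
```

```text
rim BL BR FL FR [[ 0.7416  0.026   0.09  ]
 [ 0.7127 -0.1276  0.09  ]
 [ 0.6392  0.0472  0.09  ]
 [ 0.597  -0.1036  0.09  ]]
sill [[ 0.6113  0.0447  0.    ]
 [ 0.584  -0.094   0.    ]]
crate [ 0.67318922 -0.03985446] -0.19391146031125944 res [[-0.0015, 0.0001], [-0.0004, -0.0004], [0.0011, 0.0008], [0.0008, -0.0005]]
hinge [0.63777239 0.04964776]
gate tip [[0.58343903 0.19800018 0.088     ]] 0.1579890962273613 q 2.5966079760860064
[373 167  32  42 893] [390.  191.1] [[ 0.6251 -0.2923  0.05  ]]
[330 182  16  18 234] [337.4 190.5] [[ 0.6237 -0.1771  0.05  ]]
[ 366  227   40   39 1222] [385.7 245.8] [[ 0.5059 -0.2826  0.05  ]]
[192 240  35  29 807] [208.6 254.1] [[0.4803 0.0947 0.05  ]]
[405 240  28  58 278] [418.7 268.3] [[ 0.4596 -0.3528  0.05  ]]
[282 250  29  29 676] [296.1 264. ] [[ 0.4633 -0.0916  0.05  ]]
[421 254  32  30 174] [439.7 270.4] [[ 0.4561 -0.3977  0.05  ]]
lid [0.48   0.0976 0.056 ] [0.06085563 0.06094442 0.        ]
lid [ 0.4624 -0.0928  0.056 ] [0.06128831 0.06218688 0.        ]
```

```bash
cat >> h.py <<'E'
O=np.array([.6732,-.0399]);TH=-.194
RC=np.array([[np.cos(TH),-np.sin(TH)],[np.sin(TH),np.cos(TH)]])
def w2c(p): return RC.T@(np.array(p)[:2]-O)
def c2w(p): return O+RC@np.array(p)
def delta(tgt,n=1,yaw=None,p=None):
    "tool-axis fractions per row for n rows to reach tgt(x,y,z)"
    s=robot.get_state();p=s['tool_pos'] if p is None else np.array(p);y=s['tool_rot'][2] if yaw is None else yaw
    d=np.array(tgt)-p;ex=np.array([np.cos(y),np.sin(y)]);ey=np.array([np.sin(y),-np.cos(y)])
    return (np.array([d[:2]@ex,d[:2]@ey,-d[2]])/.1/n).round(3)
E
python3 - <<'E'
from h import *
j=np.array([.480,.0976]);g=c2w([-.095,0.0]);u=(g-j);u/=np.linalg.norm(u);print(np.arctan2(u[1],u[0]),g)
b=j-.055*u;print(b, delta([*b,.10],12))
print('turn',-(np.arctan2(u[1],u[0])+np.pi-2.7918)/np.radians(45))
E
```

```text
-0.8727941552759654 [ 0.57998211 -0.02158539]
[0.44465214 0.13973702] [-0.308 -0.201  0.109]
turn 0.6659061939027081
```

Emit:
drive_tool --deltas "-0.308 -0.201 0.05 0 0 0 0;-0.308 -0.201 0.05 0 0 0 0;-0.308 -0.201 0.1 0 0 0 0;-0.308 -0.201 0.1 0 0 0 0;-0.308 -0.201 0.1 0 0 0 0;-0.308 -0.201 0.1 0 0 0 0;-0.308 -0.201 0.1 0 0 0 0;-0.308 -0.201 0.1 0 0 0 0;-0.308 -0.201 0.15 0 0 0.166 0;-0.308 -0.201 0.15 0 0 0.166 0;-0.308 -0.201 0.15 0 0 0.167 0;-0.308 -0.201 0.15 0 0 0.167 0"

```text
clock: 1.6
tool_pos: [0.4193, 0.1253, 0.1005]
tool_rot: [-3.141, -0.0, 2.264]
force: [0.2, 0.2, -0.5]
gripper_width: 0.499
```

```bash
python3 - <<'E'
from h import *
j=np.array([.480,.0976]);u=np.array([np.cos(-.873),np.sin(-.873)])
print(delta([*(j-.055*u),.01],3))
cv2.imwrite('pics/s1.png',cv2.resize(get_image('scene')[100:280,130:400],None,fx=2.9,fy=2.9)[:,:,::-1])
E
```

```text
[-0.017  0.096  0.302]
```

View pics/s1.png

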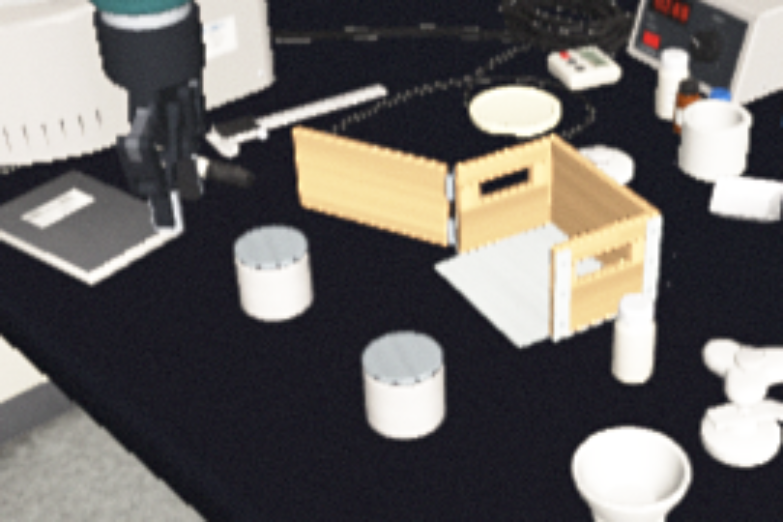

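The gripper (155,130 in this crop) hangs behind the left jar, clear of the book and the gate.

Emit:
drive_tool --deltas "-0.017 0.096 0.302 0 0 0 0;-0.017 0.096 0.302 0 0 0 0;-0.017 0.096 0.302 0 0 0 0;0 0 0 0 0 0 0;0 0 0 0 0 0 0"

```text
clock: 2.28
tool_pos: [0.4448, 0.1411, 0.0117]
tool_rot: [3.141, 0.0, 2.269]
force: [-0.0, -0.1, -0.1]
gripper_width: 0.5
```

Emit:
drive_tool --deltas "-0.08 0 0 0 0 0 0;-0.07 0 0 0 0 0 0;-0.06 0 0 0 0 0 0;-0.06 0 0 0 0 0 0;-0.06 0 0 0 0 0 0"

```text
clock: 2.9
tool_pos: [0.4657, 0.1162, 0.0109]
tool_rot: [3.141, -0.002, 2.269]
force: [-4.2, 5.5, 4.7]
gripper_width: 0.5
```

Emit:
drive_tool --deltas "-0.06 0 0 0 0 0 0;-0.06 0 0 0 0 0 0"

```text
clock: 3.15
tool_pos: [0.4732, 0.1071, 0.0109]
tool_rot: [-3.142, -0.002, 2.269]
force: [-4.3, 5.1, 4.1]
gripper_width: 0.496
```

```bash
python3 - <<'E'
from h import *
st()
cv2.imwrite('pics/s2.png',cv2.resize(get_image('scene')[100:280,130:400],None,fx=2.9,fy=2.9)[:,:,::-1])
cv2.imwrite('pics/t2.png',cv2.resize(get_image('top')[110:290,140:360],None,fx=3.3,fy=3.3)[:,:,::-1])
st()
E
```

```text
t 3.15 p [0.4732 0.1071 0.0109] r [-3.142e+00 -2.000e-03  2.269e+00] F [-4.32  5.13  4.07] T [ 0.72  0.62 -0.01] w 0.496
t 3.25 p [0.4737 0.1066 0.0109] r [ 3.141e+00 -1.000e-03  2.269e+00] F [-0.71  2.16  2.4 ] T [0.3  0.23 0.03] w 0.501
```

View pics/s2.png

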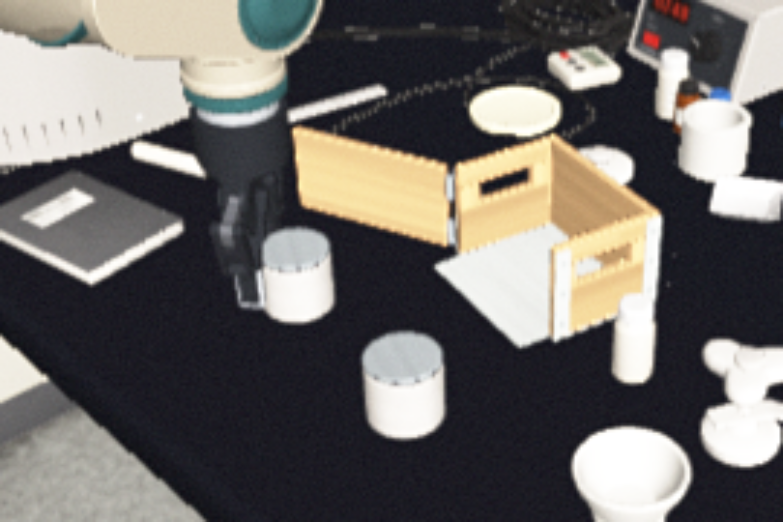

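View pics/t2.png

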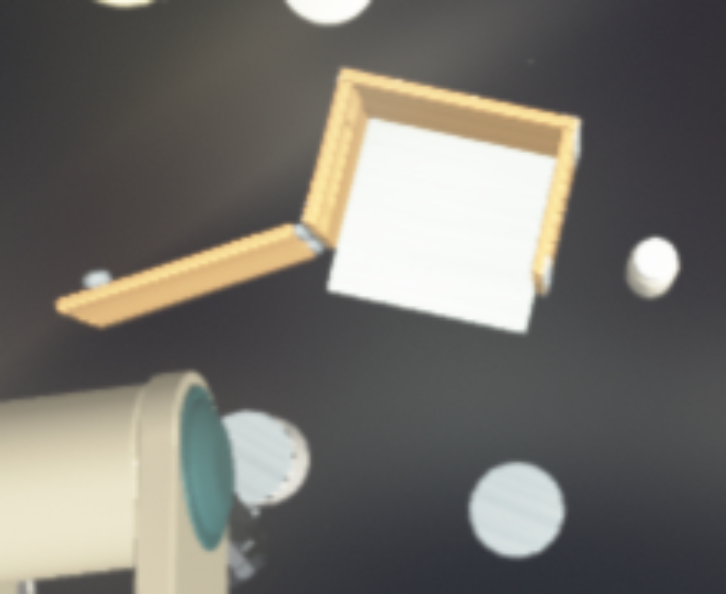

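The left jar has slid to about (297,270) in the scene crop and is still upright. The push force was about 6.7 N horizontal, which suggests it is the loaded one. There was also 4 N of vertical force, so I'll nudge the other jar to compare.

```bash
python3 - <<'E'
from h import *
p=robot.get_state()['tool_pos'];y=2.269
p1=p+0.04*np.array([np.cos(y),np.sin(y),0]);p1[2]=.06
t=np.array([.4624-.058,-.0928+.002,.06]);print(p1,delta(t,6,p=p1))
E
```

```text
[0.44793853 0.13725357 0.06      ] [-0.245 -0.3   -0.   ]
```

Emit:
drive_tool --deltas "0.2 0 0 0 0 0 0;0.2 0 -0.49 0 0 0 0;-0.245 -0.3 0 0 0 0 0;-0.245 -0.3 0 0 0 0 0;-0.245 -0.3 0 0 0 0 0;-0.245 -0.3 0 0 0 0 0;-0.245 -0.3 0 0 0 0 0;-0.245 -0.3 0 0 0 0 0;0 0 0 0 0 -0.212 0;0 0 0 0 0 -0.212 0;0 0 0 0 0 -0.212 0;0 0 0 0 0 -0.212 0"

```text
clock: 4.75
tool_pos: [0.4038, -0.0902, 0.0593]
tool_rot: [-3.141, -0.0, 2.941]
force: [0.1, -0.2, 0.2]
gripper_width: 0.499
```

```bash
python3 - <<'E'
from h import *
s=st();print(delta([.4624-.055,-.0928,.011],2,yaw=3.10))
E
```

```text
t 4.75 p [ 0.4038 -0.0902  0.0593] r [-3.141 -0.     2.941] F [ 0.12 -0.25  0.2 ] T [-0.01 -0.03  0.02] w 0.499
[-0.019 -0.012  0.242]
```

Emit:
drive_tool --deltas "0 0 0 0 0 -0.212 0;-0.019 -0.012 0.242 0 0 0 0;-0.019 -0.012 0.242 0 0 0 0;0 0 0 0 0 0 0;-0.08 0 0 0 0 0 0;-0.08 0 0 0 0 0 0;-0.06 0 0 0 0 0 0;-0.06 0 0 0 0 0 0"

```text
clock: 5.75
tool_pos: [0.4364, -0.0946, 0.0115]
tool_rot: [3.141, -0.0, 3.101]
force: [-2.0, 1.4, 1.0]
gripper_width: 0.498
```

Emit:
drive_tool --deltas "-0.06 0 0 0 0 0 0;-0.06 0 0 0 0 0 0"

```text
clock: 6.0
tool_pos: [0.4482, -0.0953, 0.0112]
tool_rot: [-3.142, -0.0, 3.101]
force: [-2.4, -0.2, 1.6]
gripper_width: 0.5
```

```bash
python3 - <<'E'
from h import *
K=(140+249/3.3,110+457/3.3);j=ray('top',K,.056)[0,:2];print(j)
pre=c2w([-.095,0]);u=pre-j;a=np.arctan2(*u[::-1]);u/=np.linalg.norm(u);print(a)
p=robot.get_state()['tool_pos'];p1=p+.03*np.array([-1,.04,0]);p1[2]=.06
print('turn',-(a+np.pi-3.101)/np.radians(45))
print(delta([*(j-.05*u),.06],6,p=p1),j-.05*u)
E
```

```text
[0.49223227 0.0794948 ]
-0.8558756592467732
turn 1.0380505629530086
[-0.054  0.355 -0.   ] [0.4594544  0.11725206]
```

Emit:
drive_tool --deltas "0.3 0 -0.35 0 0 0 0;0 0 -0.35 0 0 0 0;-0.054 0.355 0 0 0 0 0;-0.054 0.355 0 0 0 0 0;-0.054 0.355 0 0 0 0 0;-0.054 0.355 0 0 0 0 0;-0.054 0.355 0 0 0 0 0;-0.054 0.355 0 0 0 0 0;0 0 0 0 0 0.208 0;0 0 0 0 0 0.208 0;0 0 0 0 0 0.208 0;0 0 0 0 0 0.208 0"

```text
clock: 7.5
tool_pos: [0.4594, 0.1176, 0.0813]
tool_rot: [3.141, 0.0, 2.442]
force: [0.3, 0.4, 0.3]
gripper_width: 0.503
```

```bash
python3 - <<'E'
from h import *
s=st();print(delta([.4595,.1172,.011],2,yaw=2.286))
cv2.imwrite('pics/t3.png',cv2.resize(get_image('top')[110:290,140:360],None,fx=3.3,fy=3.3)[:,:,::-1])
cv2.imwrite('pics/s3.png',cv2.resize(get_image('scene')[100:280,130:400],None,fx=2.9,fy=2.9)[:,:,::-1])
E
```

```text
t 7.5 p [0.4594 0.1176 0.0813] r [3.141 0.    2.442] F [0.27 0.37 0.32] T [-0.02 -0.01 -0.02] w 0.503
[-0.002 -0.001  0.351]
```

View pics/s3.png

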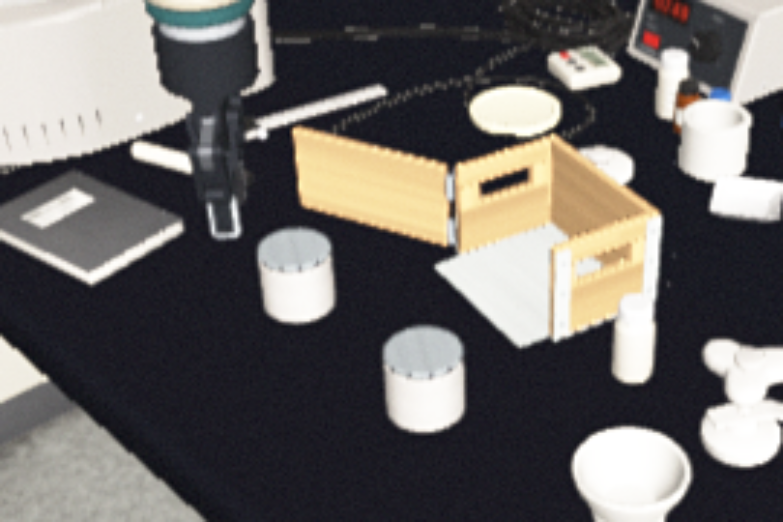

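View pics/t3.png

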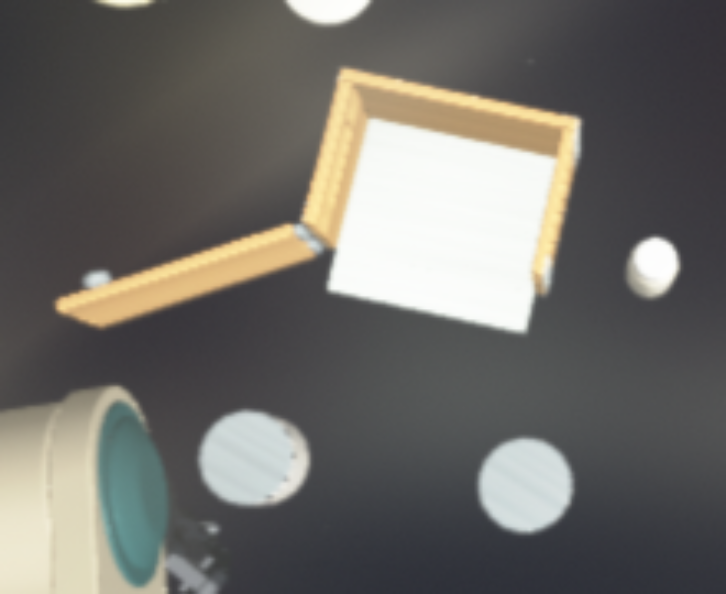

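```bash
cat > path.py <<'E'
from h import *
def gen(j0,h0,end,h1,a,b,n,off=.033):
    u=lambda h:np.array([np.cos(h),np.sin(h)])
    P=[np.array(j0),j0+a*u(h0),np.array(end)-b*u(h1),np.array(end)]
    T=np.linspace(0,1,400)[:,None];B=(1-T)**3*P[0]+3*T*(1-T)**2*P[1]+3*T**2*(1-T)*P[2]+T**3*P[3]
    s=np.r_[0,np.cumsum(np.linalg.norm(np.diff(B,axis=0),axis=1))]
    q=np.linspace(0,s[-1],n+1);J=np.c_[np.interp(q,s,B[:,0]),np.interp(q,s,B[:,1])]
    D=np.gradient(B,axis=0);H=np.interp(q,s,np.unwrap(np.arctan2(D[:,1],D[:,0])))
    X=J-off*np.c_[np.cos(H),np.sin(H)];Y=H+np.pi
    for i in range(n):
        d=X[i+1]-X[i];y=Y[i];print(f"{d@[np.cos(y),np.sin(y)]/.1:.3f} {d@[np.sin(y),-np.cos(y)]/.1:.3f} 0 0 0 {-(Y[i+1]-y)/(np.pi/4):.3f} 0; jar {w2c(J[i+1]).round(3)} tcp {X[i+1].round(4)} yaw {Y[i+1]:.3f}")
E
python3 -c "
from path import *
print(w2c([.492,.0795]),ray('top',(140+525/3.3,110+485/3.3),.056))
gen(np.array([.492,.0795]),-.856,c2w([0.002,0]),-.194,.08,.11,30)"
```

```text
[-0.20081943  0.08222746] [[ 0.47816938 -0.09777171  0.056     ]]
-0.075 0.001 0 0 0 0.006 0; jar [-0.195  0.078] tcp [0.4754 0.0989] yaw 2.280
-0.075 0.001 0 0 0 0.004 0; jar [-0.189  0.073] tcp [0.4804 0.0932] yaw 2.277
-0.075 0.000 0 0 0 0.002 0; jar [-0.183  0.068] tcp [0.4853 0.0875] yaw 2.276
-0.075 -0.000 0 0 0 -0.002 0; jar [-0.177  0.064] tcp [0.4901 0.0818] yaw 2.277
-0.075 -0.001 0 0 0 -0.006 0; jar [-0.171  0.059] tcp [0.4949 0.076 ] yaw 2.282
-0.075 -0.002 0 0 0 -0.010 0; jar [-0.165  0.054] tcp [0.4996 0.0701] yaw 2.290
-0.075 -0.003 0 0 0 -0.015 0; jar [-0.159  0.05 ] tcp [0.5043 0.0643] yaw 2.301
-0.075 -0.005 0 0 0 -0.020 0; jar [-0.153  0.045] tcp [0.5089 0.0583] yaw 2.317
-0.075 -0.006 0 0 0 -0.026 0; jar [-0.147  0.041] tcp [0.5136 0.0524] yaw 2.338
-0.075 -0.007 0 0 0 -0.032 0; jar [-0.141  0.037] tcp [0.5183 0.0465] yaw 2.363
-0.075 -0.008 0 0 0 -0.037 0; jar [-0.135  0.033] tcp [0.5231 0.0406] yaw 2.391
-0.075 -0.010 0 0 0 -0.042 0; jar [-0.128  0.029] tcp [0.5279 0.0348] yaw 2.424
-0.075 -0.011 0 0 0 -0.046 0; jar [-0.122  0.025] tcp [0.5329 0.029 ] yaw 2.460

[... 683 characters left out ...]
.058  0.004] tcp [ 0.5863 -0.0131] yaw 2.787
-0.075 -0.008 0 0 0 -0.034 0; jar [-0.05   0.003] tcp [ 0.5931 -0.0165] yaw 2.814
-0.075 -0.007 0 0 0 -0.031 0; jar [-0.043  0.002] tcp [ 0.6    -0.0196] yaw 2.839
-0.075 -0.007 0 0 0 -0.029 0; jar [-0.036  0.001] tcp [ 0.6069 -0.0225] yaw 2.861
-0.075 -0.006 0 0 0 -0.026 0; jar [-0.028  0.001] tcp [ 0.614  -0.0251] yaw 2.882
-0.075 -0.005 0 0 0 -0.024 0; jar [-0.021  0.001] tcp [ 0.6211 -0.0276] yaw 2.901
-0.075 -0.005 0 0 0 -0.022 0; jar [-0.013  0.   ] tcp [ 0.6283 -0.0298] yaw 2.918
-0.075 -0.005 0 0 0 -0.020 0; jar [-0.006  0.   ] tcp [ 0.6355 -0.032 ] yaw 2.933
-0.075 -0.004 0 0 0 -0.017 0; jar [ 0.002 -0.   ] tcp [ 0.6428 -0.0339] yaw 2.947
```

Emit:
drive_tool --deltas "-0.002 -0.001 0.351 0 0 0.206 0;-0.002 -0.001 0.351 0 0 0 0;0 0 0 0 0 0 0;0 0 0 0 0 0 0"

```text
clock: 8.1
tool_pos: [0.4601, 0.1173, 0.0125]
tool_rot: [3.14, 0.001, 2.288]
force: [0.3, -0.5, -0.9]
gripper_width: 0.498
```

Emit:
drive_tool --deltas "-0.09 0 0 0 0 0 0;-0.08 0 0 0 0 0 0;-0.075 0 0 0 0 0.005 0;-0.075 0 0 0 0 0.005 0;-0.075 0 0 0 0 0 0;-0.075 0 0 0 0 0 0;-0.075 0 0 0 0 -0.005 0;-0.075 -0.002 0 0 0 -0.01 0;-0.075 -0.003 0 0 0 -0.015 0;-0.075 -0.005 0 0 0 -0.02 0;-0.075 -0.006 0 0 0 -0.026 0;-0.075 -0.007 0 0 0 -0.032 0"

```text
clock: 9.6
tool_pos: [0.5183, 0.0469, 0.0121]
tool_rot: [3.141, -0.002, 2.364]
force: [-6.5, 6.1, 7.0]
gripper_width: 0.497
```

Emit:
drive_tool --deltas "-0.075 -0.008 0 0 0 -0.037 0;-0.075 -0.01 0 0 0 -0.042 0;-0.075 -0.011 0 0 0 -0.046 0;-0.075 -0.011 0 0 0 -0.049 0;-0.075 -0.012 0 0 0 -0.05 0;-0.075 -0.012 0 0 0 -0.051 0;-0.075 -0.012 0 0 0 -0.05 0"

```text
clock: 10.48
tool_pos: [0.5539, 0.0079, 0.0119]
tool_rot: [3.141, -0.002, 2.62]
force: [-9.1, 4.1, 9.3]
gripper_width: 0.5
```

```bash
python3 - <<'E'
from h import *
st()
cv2.imwrite('pics/s4.png',cv2.resize(get_image('scene')[100:280,130:400],None,fx=2.9,fy=2.9)[:,:,::-1])
cv2.imwrite('pics/t4.png',cv2.resize(get_image('top')[110:290,140:360],None,fx=3.3,fy=3.3)[:,:,::-1])
E
```

```text
t 10.47 p [0.5539 0.0079 0.0119] r [ 3.141e+00 -2.000e-03  2.620e+00] F [-9.11  4.12  9.29] T [ 0.61  1.3  -0.03] w 0.5
```

View pics/s4.png

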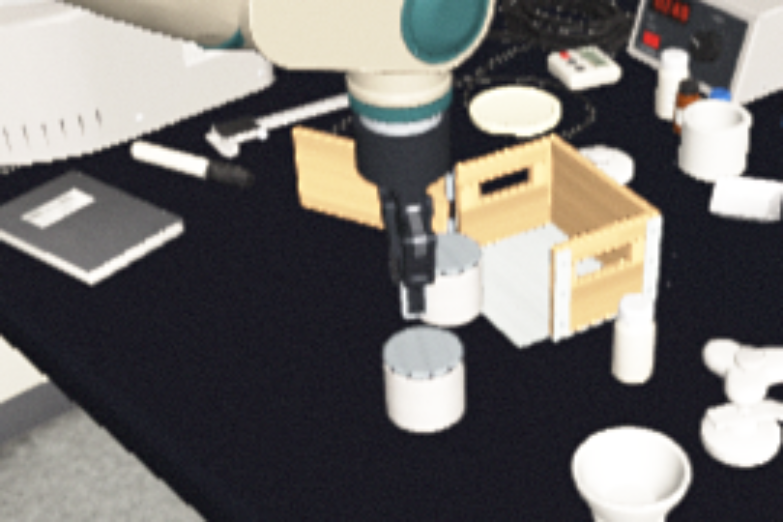

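View pics/t4.png

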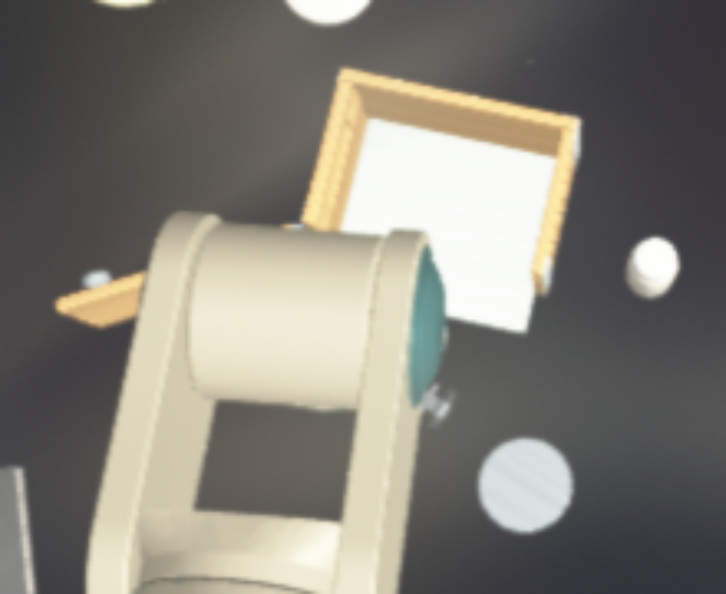

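The jar stands upright at about (455,280) in the scene crop, at the foot of the sill and still in the cradle. I'll push it on in.

Emit:
drive_tool --deltas "-0.075 -0.011 0 0 0 -0.049 0;-0.075 -0.011 0 0 0 -0.046 0;-0.075 -0.01 0 0 0 -0.044 0;-0.075 -0.009 0 0 0 -0.041 0;-0.075 -0.009 0 0 0 -0.037 0;-0.075 -0.008 0 0 0 -0.034 0"

```text
clock: 11.32
tool_pos: [0.5921, -0.0164, 0.0126]
tool_rot: [3.141, -0.003, 2.816]
force: [-12.0, 4.6, 13.4]
gripper_width: 0.499
```

Emit:
drive_tool --deltas "-0.075 -0.007 0 0 0 -0.031 0;-0.075 -0.007 0 0 0 -0.029 0;-0.075 -0.006 0 0 0 -0.026 0;-0.075 -0.005 0 0 0 -0.024 0;-0.075 -0.005 0 0 0 -0.022 0"

```text
clock: 11.95
tool_pos: [0.6275, -0.03, 0.0128]
tool_rot: [3.142, -0.002, 2.92]
force: [-12.0, 3.0, 11.3]
gripper_width: 0.501
```

```bash
python3 - <<'E'
from h import *
s=st();print(w2c(s['tool_pos']))
cv2.imwrite('pics/s5.png',cv2.resize(get_image('scene')[100:280,130:400],None,fx=2.9,fy=2.9)[:,:,::-1])
E
```

```text
t 11.95 p [ 0.6275 -0.03    0.0128] r [ 3.142e+00 -2.000e-03  2.920e+00] F [-11.97   2.98  11.34] T [0.35 1.61 0.01] w 0.501
[-0.04675409  0.00090848]
```

View pics/s5.png

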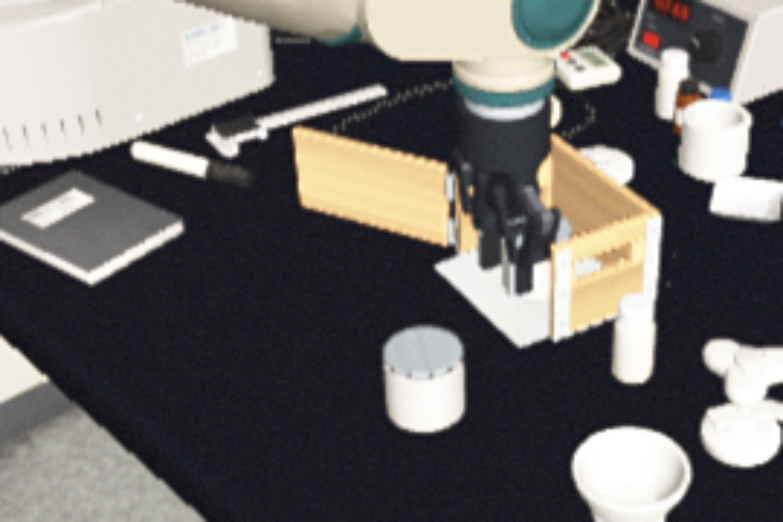

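The jar is now between the side walls (lid at about 565,230) and the fingers are clear of the walls. Two more rows, then back out.

Emit:
drive_tool --deltas "-0.075 -0.005 0 0 0 -0.02 0;-0.07 -0.004 0 0 0 -0.017 0;0 0 0 0 0 0 0;0.2 0 0 0 0 0 0;0.35 0 0 0 0 0 0;0.5 0 0 0 0 0 0;0.5 0 -0.4 0 0 0 -1;0.3 0 -0.4 0 0 0 -1"

```text
clock: 13.0
tool_pos: [0.4594, 0.0015, 0.0907]
tool_rot: [-3.141, -0.001, 2.948]
force: [1.3, -0.2, 0.5]
gripper_width: 0.902
```

```bash
python3 - <<'E'
from h import *
s=st();print(w2c(s['tool_pos']))
cv2.imwrite('pics/s6.png',cv2.resize(get_image('scene')[100:280,130:400],None,fx=2.9,fy=2.9)[:,:,::-1])
cv2.imwrite('pics/t6.png',cv2.resize(get_image('top')[110:290,140:360],None,fx=3.3,fy=3.3)[:,:,::-1])
E
```

```text
t 13.0 p [0.4594 0.0015 0.0907] r [-3.141e+00 -1.000e-03  2.948e+00] F [ 1.26 -0.17  0.52] T [-0.01 -0.01  0.01] w 0.902
[-0.21776128 -0.00061839]
```

View pics/s6.png

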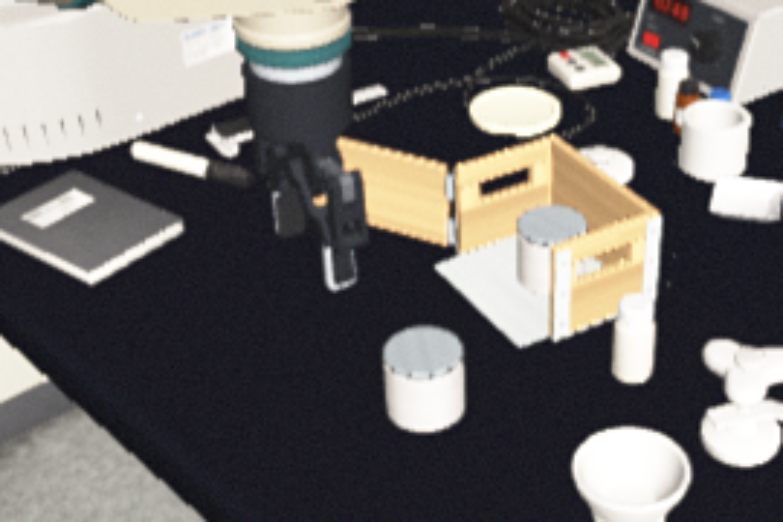

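View pics/t6.png

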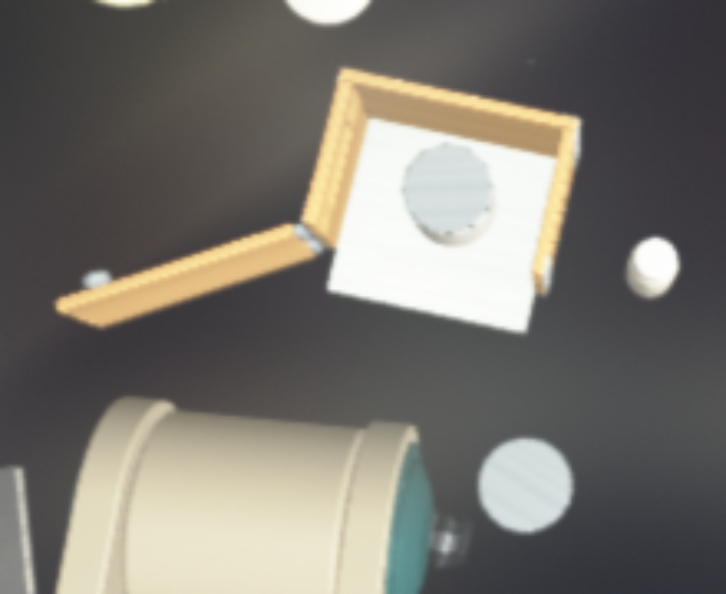

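The loaded jar now stands in the crate, with its lid at (447,190) in the top crop. The empty jar's lid is at (525,485).

```bash
python3 - <<'E'
from h import *
t=lambda x,y:(140+(x+.5)/3.3-.5,110+(y+.5)/3.3-.5);s=lambda x,y:(130+(x+.5)/2.9-.5,100+(y+.5)/2.9-.5)
A=ray('top',t(447.5,190),.058)[0];B=ray('top',t(525.5,485.5),.056)[0]
A2=ray('scene',s(551,227.5),.058)[0];B2=ray('scene',s(423.5,351),.056)[0]
print(A,A2,w2c(A),w2c(A2));print(B,B2,B-A,B2-A2)
print(delta([B[0],B[1],.0907],4))
E
```

```text
[ 0.67055441 -0.04062325  0.058     ] [ 0.66748901 -0.0452268   0.058     ] [-0.00245653 -0.00121971] [-0.00457693 -0.00632786]
[ 0.47857344 -0.09734384  0.056     ] [ 0.47981192 -0.09821058  0.056     ] [-0.19198097 -0.05672059 -0.002     ] [-0.18767709 -0.05298378 -0.002     ]
[-0.087 -0.235  0.012]
```

Emit:
drive_tool --deltas "-0.087 -0.235 0 0 0 0 -1;-0.087 -0.235 0 0 0 0 -1;-0.087 -0.235 0 0 0 0 -1;-0.087 -0.235 0 0 0 0 -1;0 0 0 0 0 0 -1;0 0 0 0 0 0 -1"

```text
clock: 13.85
tool_pos: [0.4774, -0.0971, 0.0897]
tool_rot: [3.141, -0.001, 2.948]
force: [0.0, 0.3, 0.3]
gripper_width: 1.001
```

```bash
python3 - <<'E'
from h import *
st();print(delta([.479,-.0975,.015],3))
cv2.imwrite('pics/s7.png',cv2.resize(get_image('scene')[100:280,130:400],None,fx=2.9,fy=2.9)[:,:,::-1])
E
```

```text
t 13.85 p [ 0.4774 -0.0971  0.0897] r [ 3.141e+00 -1.000e-03  2.948e+00] F [0.01 0.31 0.29] T [ 0.   -0.01  0.01] w 1.001
[-0.006 -0.     0.249]
```

View pics/s7.png

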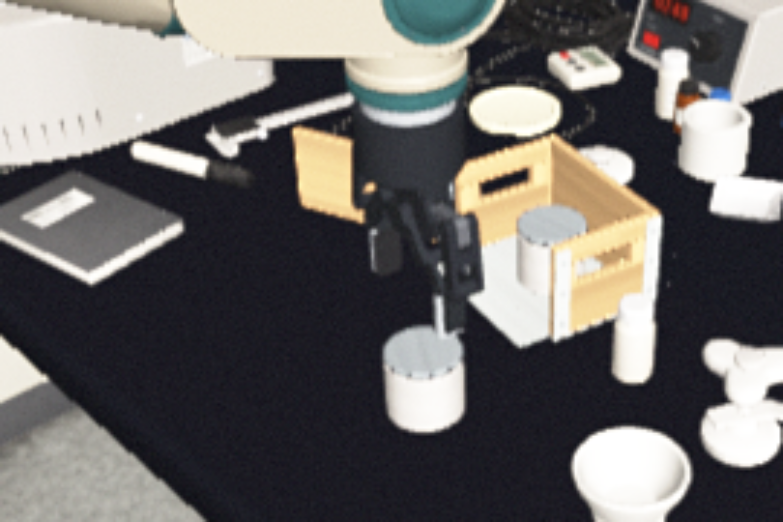

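The open fingers hang above the empty jar with its lid at (423,351) between them, so I'll descend and grip.

Emit:
drive_tool --deltas "-0.006 0 0.249 0 0 0 -1;-0.006 0 0.249 0 0 0 -1;-0.006 0 0.249 0 0 0 -1;0 0 0 0 0 0 -1" --newtons 30

```text
clock: 14.4
tool_pos: [0.4778, -0.0965, 0.0137]
tool_rot: [3.141, -0.004, 2.949]
force: [-0.2, -0.4, 0.9]
gripper_width: 1.005
```

Emit:
drive_tool --deltas "0 0 0 0 0 0 1;0 0 0 0 0 0 1;0 0 0 0 0 0 1;0 0 0 0 0 0 1;0 0 0 0 0 0 1" --newtons 30

```text
clock: 15.02
tool_pos: [0.4803, -0.0977, 0.0171]
tool_rot: [3.142, 0.003, 2.948]
force: [-0.6, 2.0, 7.2]
gripper_width: 0.69
```

Emit:
drive_tool --deltas "0 0 -0.1 0 0 0 1;0 0 -0.2 0 0 0 1;0 0 -0.3 0 0 0 1;0 0 -0.3 0 0 0 1;0 0 -0.2 0 0 0 1;0 0 -0.1 0 0 0 1"

```text
clock: 15.78
tool_pos: [0.4794, -0.0977, 0.1368]
tool_rot: [-3.141, 0.002, 2.948]
force: [-0.1, -0.3, -2.5]
gripper_width: 0.685
```

```bash
python3 - <<'E'
from h import *
s=st()
cv2.imwrite('pics/s8.png',cv2.resize(get_image('scene')[100:280,130:400],None,fx=2.9,fy=2.9)[:,:,::-1])
p=s['tool_pos'];print(delta([.671,-.042,p[2]],8))
E
```

```text
t 15.78 p [ 0.4794 -0.0977  0.1368] r [-3.141e+00  2.000e-03  2.948e+00] F [-0.08 -0.32 -2.55] T [-0.02  0.01 -0.07] w 0.685
[-0.221  0.114  0.001]
```

View pics/s8.png

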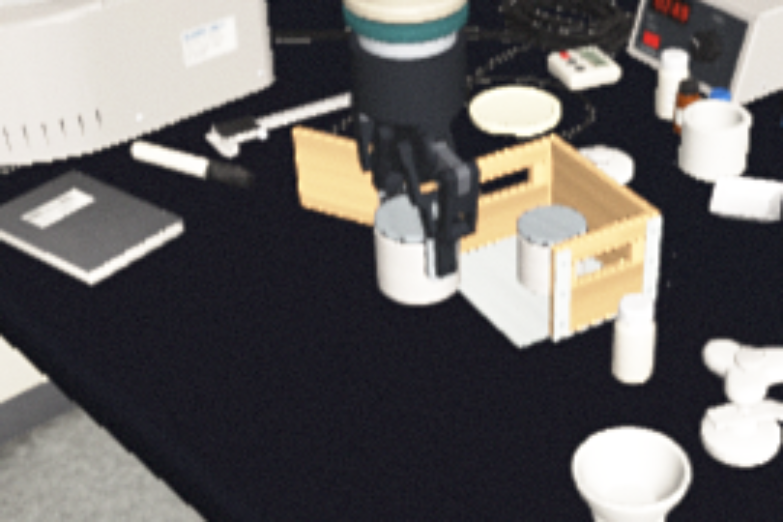

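The jar is held upright and weighs about 2.3 N, so it is the empty one. I'll carry it over the loaded jar.

Emit:
drive_tool --deltas "-0.15 0.08 0 0 0 0 1;-0.25 0.13 0 0 0 0 1;-0.25 0.13 0 0 0 0 1;-0.25 0.13 0 0 0 0 1;-0.25 0.13 0 0 0 0 1;-0.25 0.13 0 0 0 0 1;-0.2 0.1 0 0 0 0 1;-0.12 0.06 0 0 0 0 1;-0.05 0.03 0 0 0 0 1;0 0 0 0 0 0 1;0 0 0 0 0 0 1"

```text
clock: 17.2
tool_pos: [0.6701, -0.0416, 0.1353]
tool_rot: [-3.142, -0.0, 2.948]
force: [-0.5, 0.6, -1.7]
gripper_width: 0.687
```

```bash
python3 - <<'E'
from h import *
s=st()
cv2.imwrite('pics/s9.png',cv2.resize(get_image('scene')[60:240,200:400],None,fx=3.3,fy=3.3)[:,:,::-1])
cv2.imwrite('pics/t9.png',cv2.resize(get_image('top')[110:290,140:360],None,fx=3.3,fy=3.3)[:,:,::-1])
p=s['tool_pos'];print(delta([.671,-.042,p[2]],1))
E
```

```text
t 17.2 p [ 0.6701 -0.0416  0.1353] r [-3.142 -0.     2.948] F [-0.53  0.61 -1.74] T [ 0.05  0.   -0.01] w 0.687
[-0.008 -0.003  0.003]
```

View pics/s9.png

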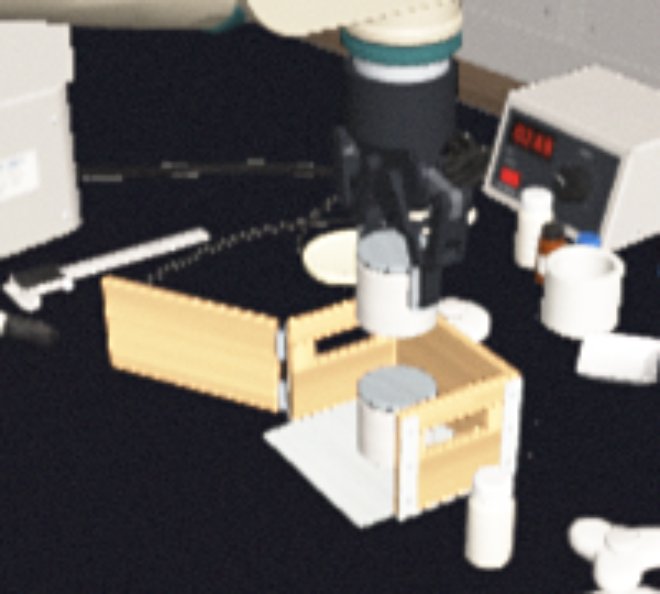

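View pics/t9.png

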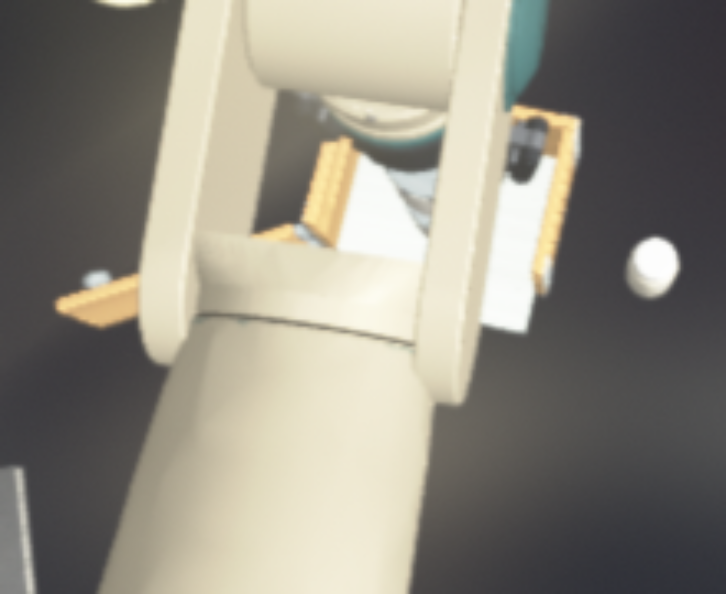

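```bash
python3 - <<'E'
from h import *
f=lambda p:((proj('scene',p)-[200,60])*3.3).round(0)
b=.1353-.0171
a=np.linspace(0,2*np.pi,9)
for z in(b,b+.056,.002,.058):
    q=f(np.c_[.670+.03*np.cos(a),-.042+.03*np.sin(a),0*a+z]);print(z,'c',f([.670,-.042,z]),'u',q[:,0].min(),q[:,0].max(),'v',q[:,1].min(),q[:,1].max())
E
```

```text
0.1182 c [[395. 317.]] u 354.0 437.0 v 296.0 338.0
0.1742 c [[397. 247.]] u 354.0 439.0 v 228.0 268.0
0.002 c [[393. 449.]] u 354.0 432.0 v 427.0 471.0
0.058 c [[394. 387.]] u 354.0 434.0 v 366.0 409.0
```

The upper and lower jars line up in the scene crop (both span about u 357–437), so I'll lower it.

Emit:
drive_tool --deltas "-0.006 0 0.15 0 0 0 1;0 0 0.15 0 0 0 1;0 0 0.12 0 0 0 1;0 0 0.06 0 0 0 1;0 0 0.03 0 0 0 1;0 0 0.02 0 0 0 1;0 0 0 0 0 0 1;0 0 0 0 0 0 1"

```text
clock: 18.3
tool_pos: [0.6714, -0.0415, 0.0829]
tool_rot: [3.141, 0.001, 2.948]
force: [-0.3, 0.2, -2.5]
gripper_width: 0.687
```

Target contact is at about z = 0.075, so I'll creep down from here.

Emit:
drive_tool --deltas "0 0 0.03 0 0 0 1;0 0 0.02 0 0 0 1;0 0 0 0 0 0 1"

```text
clock: 18.68
tool_pos: [0.671, -0.0414, 0.0771]
tool_rot: [3.142, -0.001, 2.948]
force: [-1.0, 0.1, -2.2]
gripper_width: 0.689
```

Emit:
drive_tool --deltas "0 0 0.015 0 0 0 1;0 0 0 0 0 0 1"

```text
clock: 18.92
tool_pos: [0.6711, -0.0415, 0.0758]
tool_rot: [3.142, -0.0, 2.948]
force: [-0.3, -0.7, -1.9]
gripper_width: 0.687
```

Emit:
drive_tool --deltas "0 0 0.015 0 0 0 1;0 0 0 0 0 0 1"

```text
clock: 19.18
tool_pos: [0.6714, -0.0415, 0.0752]
tool_rot: [3.142, 0.001, 2.948]
force: [-1.7, 0.3, 2.8]
gripper_width: 0.689
```

It has made contact. Opening the fingers now.

Emit:
drive_tool --deltas "0 0 0 0 0 0 0.1;0 0 0 0 0 0 -0.4;0 0 0 0 0 0 -0.7;0 0 0 0 0 0 -1;0 0 0 0 0 0 -1;0 0 0 0 0 0 -1"

```text
clock: 19.92
tool_pos: [0.6711, -0.0414, 0.0744]
tool_rot: [3.141, -0.0, 2.948]
force: [-0.2, 0.6, 0.4]
gripper_width: 1.003
```

Emit:
drive_tool --deltas "0 0 -0.1 0 0 0 -1;0 0 -0.3 0 0 0 -1;0 0 -0.4 0 0 0 -1;0 0 -0.3 0 0 0 -1;0.4 0 0 0 0 0 -1;0.5 0 0 0 0 0 0;0.5 0 0 0 0 0 1;0.4 0 0 0 0 0 1"

```text
clock: 20.92
tool_pos: [0.493, -0.0065, 0.1854]
tool_rot: [3.141, 0.001, 2.948]
force: [-0.0, -0.8, 1.0]
gripper_width: 0.379
```

```bash
python3 - <<'E'
from h import *
s=st();print(w2c(s['tool_pos']))
cv2.imwrite('pics/s10.png',cv2.resize(get_image('scene')[60:240,200:400],None,fx=3.3,fy=3.3)[:,:,::-1])
cv2.imwrite('pics/t10.png',cv2.resize(get_image('top')[110:290,140:360],None,fx=3.3,fy=3.3)[:,:,::-1])
E
```

```text
t 20.93 p [ 0.493  -0.0065  0.1854] r [3.141e+00 1.000e-03 2.948e+00] F [-0.04 -0.81  0.98] T [-0.01 -0.    0.  ] w 0.379
[-0.18325463 -0.00200529]
```

View pics/s10.png

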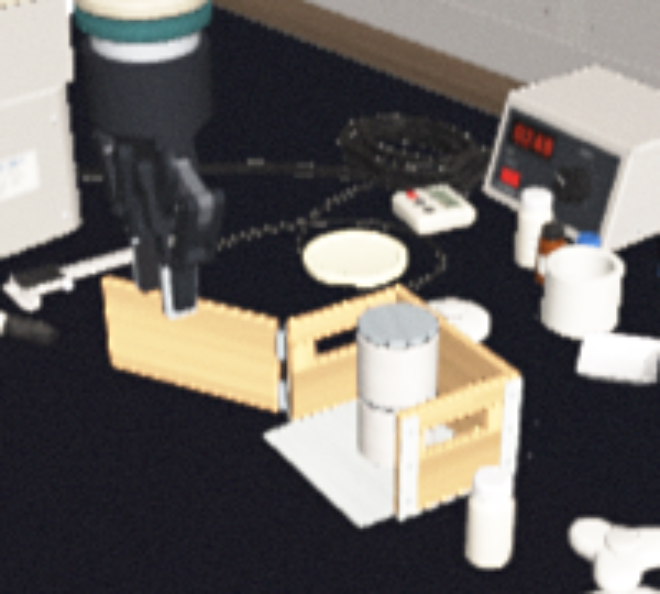

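View pics/t10.png

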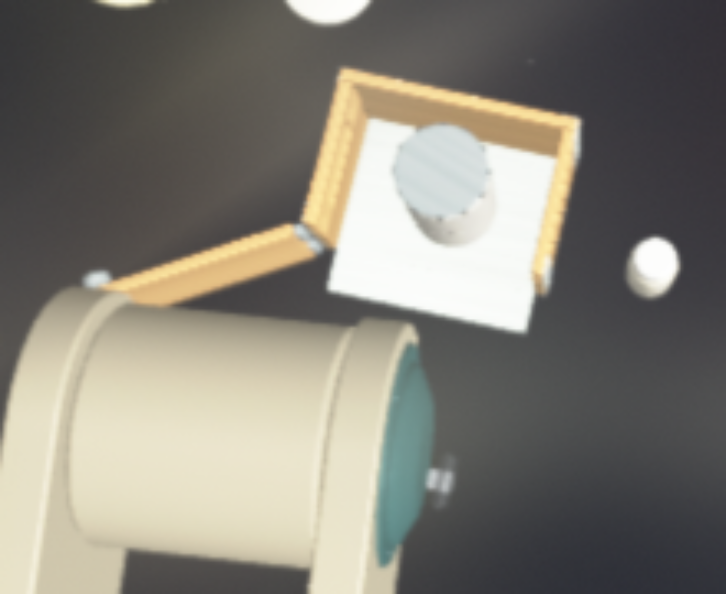

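The upper jar sits squarely on the lower one (lids aligned at u≈397), clear of the walls. Next I'll plan the gate swing.

```bash
cat > gate.py <<'E'
from h import *
HC=np.array([-.052,.081])
def pt(q,L=.1,ex=0.):
    d=np.array([-np.sin(q),-np.cos(q)]);n=np.array([-np.cos(q),np.sin(q)])
    return c2w(HC+L*d+(.004+.011*abs(n[0])+.0145*abs(n[1])+ex)*n)
E
python3 - <<'E'
from gate import *
t=lambda x,y:(140+(x+.5)/3.3-.5,110+(y+.5)/3.3-.5)
print('upper',w2c(ray('top',t(440.5,170),.114)[0]))
s0=pt(2.6,ex=.022);print(s0,pt(2.6),pt(0))
st();print(delta([*s0,.185],6),delta([*s0,.06],3,p=[*s0,.185]))
q=np.linspace(2.6,0,25);P=[s0]+[pt(a) for a in q]
for a,b,qq in zip(P,P[1:],q): print(delta([*b,.06],p=[*a,.06],yaw=2.948)[:2],qq.round(2),b.round(3))
E
```

```text
upper [-0.00245482 -0.00177606]
[0.64406244 0.15823835] [0.62337814 0.15074437] [ 0.60379393 -0.04562696]
t 21.02 p [ 0.492  -0.0062  0.1852] r [3.141 0.    2.949] F [0.89 0.07 0.42] T [-0.04 -0.02  0.01] w 0.191
[-0.196  0.317  0.   ] [0.    0.    0.417]
[ 0.189 -0.113] 2.6 [0.623 0.151]
[ 0.097 -0.038] 2.49 [0.613 0.149]
[ 0.095 -0.049] 2.38 [0.603 0.146]
[ 0.09  -0.061] 2.28 [0.593 0.142]
[ 0.085 -0.072] 2.17 [0.583 0.136]
[ 0.077 -0.082] 2.06 [0.574 0.13 ]
[ 0.069 -0.092] 1.95 [0.565 0.122]
[ 0.058 -0.101] 1.84 [0.558 0.113]
[ 0.047 -0.109] 1.73 [0.551 0.103]
[ 0.034 -0.115] 1.62 [0.546 0.093]
[ 0.021 -0.108] 1.52 [0.541 0.082]
[ 0.011 -0.1  ] 1.41 [0.538 0.073]
[ 0.    -0.102] 1.3 [0.536 0.063]
[-0.011 -0.104] 1.19 [0.536 0.052]
[-0.022 -0.104] 1.08 [0.536 0.042]
[-0.034 -0.103] 0.98 [0.537 0.031]
[-0.046 -0.101] 0.87 [0.54 0.02]
[-0.059 -0.097] 0.76 [0.544 0.01 ]
[-0.07  -0.091] 0.65 [ 0.549 -0.001]
[-0.082 -0.083] 0.54 [ 0.555 -0.011]
[-0.093 -0.074] 0.43 [ 0.563 -0.02 ]
[-0.102 -0.064] 0.33 [ 0.572 -0.028]
[-0.11  -0.051] 0.22 [ 0.581 -0.035]
[-0.117 -0.038] 0.11 [ 0.592 -0.041]
[-0.122 -0.024] 0.0 [ 0.604 -0.046]
```

Emit:
drive_tool --deltas "-0.196 0.317 0 0 0 0 1;-0.196 0.317 0 0 0 0 1;-0.196 0.317 0 0 0 0 1;-0.196 0.317 0 0 0 0 1;-0.196 0.317 0 0 0 0 1;-0.196 0.317 0 0 0 0 1;0 0 0 0 0 0 1;0 0 0 0 0 0 1"

```text
clock: 22.02
tool_pos: [0.6467, 0.1568, 0.1846]
tool_rot: [-3.141, 0.0, 2.948]
force: [0.2, -0.1, -1.0]
gripper_width: 0.001
```

```bash
python3 - <<'E'
from gate import *
st();print(delta([*pt(2.6,ex=.022),.06],3))
cv2.imwrite('pics/s11.png',cv2.resize(get_image('scene')[60:240,200:400],None,fx=3.3,fy=3.3)[:,:,::-1])
E
```

```text
t 22.02 p [0.6467 0.1568 0.1846] r [-3.141  0.     2.948] F [ 0.2  -0.11 -0.97] T [0.05 0.04 0.02] w 0.001
[0.01  0.003 0.415]
```

View pics/s11.png

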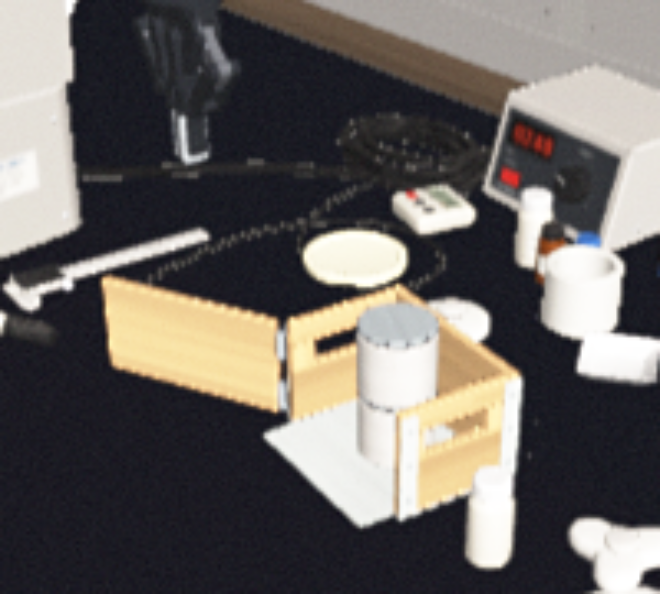

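The closed fingers (190,150) hang behind the gate on its outer side. I'll descend and start the swing.

Emit:
drive_tool --deltas "0.01 0.003 0.415 0 0 0 1;0.01 0.003 0.415 0 0 0 1;0.01 0.003 0.415 0 0 0 1;0.095 -0.056 0 0 0 0 1;0.095 -0.056 0 0 0 0 1;0.097 -0.038 0 0 0 0 1;0.095 -0.049 0 0 0 0 1;0.09 -0.061 0 0 0 0 1;0.085 -0.072 0 0 0 0 1"

```text
clock: 23.2
tool_pos: [0.5821, 0.1365, 0.0602]
tool_rot: [3.141, 0.0, 2.948]
force: [0.6, 0.1, 0.1]
gripper_width: 0.001
```

```bash
python3 - <<'E'
from gate import *
st();print(delta([*pt(2.17),.06]))
cv2.imwrite('pics/s12.png',cv2.resize(get_image('scene')[60:240,200:400],None,fx=3.3,fy=3.3)[:,:,::-1])
E
```

```text
t 23.2 p [0.5821 0.1365 0.0602] r [3.141 0.    2.948] F [0.55 0.14 0.12] T [-0.02 -0.09  0.02] w 0.001
[-0.013  0.002  0.002]
```

View pics/s12.png

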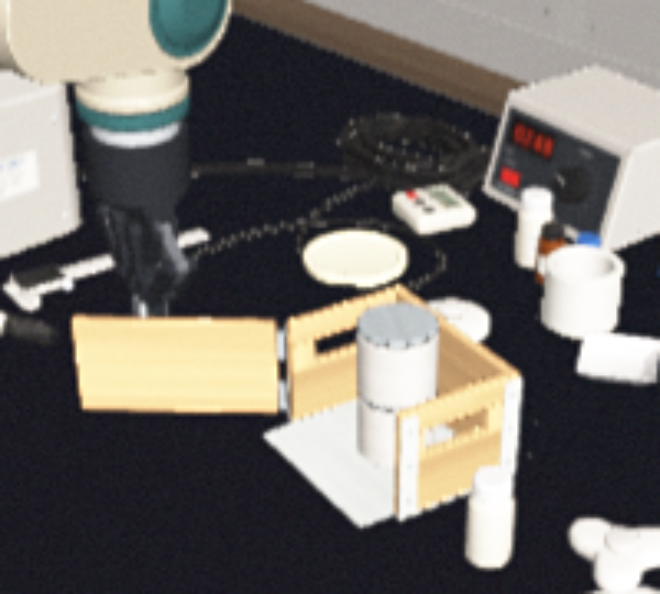

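The gate's left end is now at u≈75–85, so it is swinging, pushed from its outer face. Continuing.

Emit:
drive_tool --deltas "0.077 -0.082 0 0 0 0 1;0.069 -0.092 0 0 0 0 1;0.058 -0.101 0 0 0 0 1;0.047 -0.109 0 0 0 0 1;0.034 -0.115 0 0 0 0 1;0.021 -0.108 0 0 0 0 1;0.011 -0.1 0 0 0 0 1;0 -0.102 0 0 0 0 1;-0.011 -0.104 0 0 0 0 1;-0.022 -0.104 0 0 0 0 1;-0.034 -0.103 0 0 0 0 1;-0.046 -0.101 0 0 0 0 1"

```text
clock: 24.75
tool_pos: [0.5393, 0.0202, 0.0599]
tool_rot: [3.142, -0.0, 2.948]
force: [0.3, 0.5, -0.5]
gripper_width: -0.007
```

```bash
python3 - <<'E'
from gate import *
st();print(delta([*pt(.87),.06]))
cv2.imwrite('pics/s13.png',cv2.resize(get_image('scene')[60:240,200:400],None,fx=3.3,fy=3.3)[:,:,::-1])
E
```

```text
t 24.75 p [0.5393 0.0202 0.0599] r [ 3.142 -0.     2.948] F [ 0.26  0.47 -0.49] T [ 0.09  0.04 -0.01] w -0.007
[-0.003  0.004 -0.001]
```

View pics/s13.png

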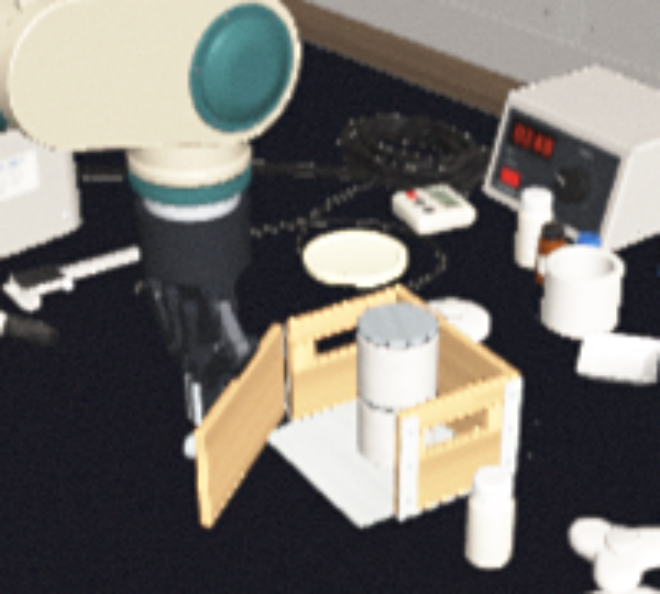

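The gate is about two-thirds round, with its free end at (205,520) and the fingers on the outer face. I'll close it the rest of the way.

Emit:
drive_tool --deltas "-0.059 -0.097 0 0 0 0 1;-0.07 -0.091 0 0 0 0 1;-0.082 -0.083 0 0 0 0 1;-0.093 -0.074 0 0 0 0 1;-0.102 -0.064 0 0 0 0 1;-0.11 -0.051 0 0 0 0 1;-0.117 -0.038 0 0 0 0 1;-0.06 -0.012 0 0 0 0 1;-0.04 -0.01 0 0 0 0 1"

```text
clock: 25.92
tool_pos: [0.6014, -0.0443, 0.0598]
tool_rot: [3.141, -0.0, 2.948]
force: [-0.6, 0.3, 0.0]
gripper_width: 0.001
```

Emit:
drive_tool --deltas "-0.03 0 0 0 0 0 1;-0.02 0 0 0 0 0 1"

```text
clock: 26.18
tool_pos: [0.6043, -0.0449, 0.0598]
tool_rot: [-3.141, -0.005, 2.948]
force: [-17.3, 1.5, 9.1]
gripper_width: 0.002
```

```bash
python3 - <<'E'
from gate import *
s=st();print(w2c(s['tool_pos']))
cv2.imwrite('pics/s14.png',cv2.resize(get_image('scene')[60:240,200:400],None,fx=3.3,fy=3.3)[:,:,::-1])
E
```

```text
t 26.18 p [ 0.6043 -0.0449  0.0598] r [-3.141 -0.005  2.948] F [-17.31   1.46   9.11] T [0.22 2.51 0.03] w 0.002
[-0.0666596 -0.0182081]
```

View pics/s14.png

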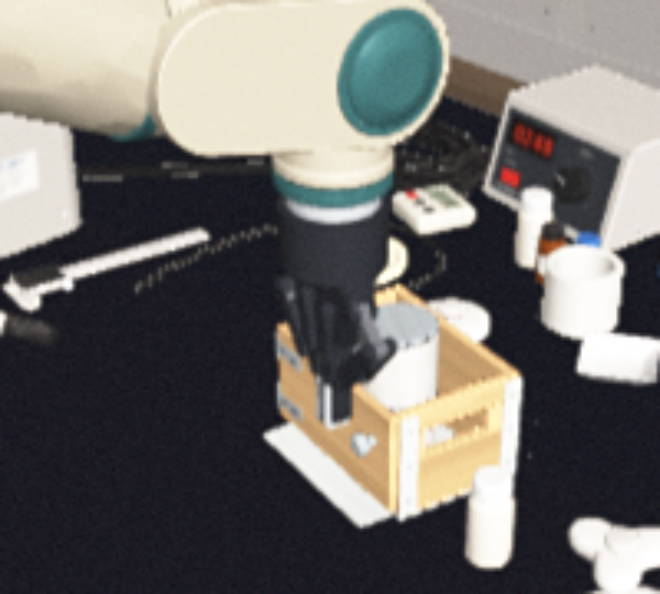

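Gate shut against its stop: the force jumped to 17 N. I'll back away straight.

Emit:
drive_tool --deltas "0.05 0 0 0 0 0 1;0.2 0 0 0 0 0 1;0.4 0 0 0 0 0 1;0.4 0 -0.3 0 0 0 1;0.3 0 -0.3 0 0 0 1;0 0 0 0 0 0 1;0 0 0 0 0 0 1"

```text
clock: 27.1
tool_pos: [0.4738, -0.0193, 0.1196]
tool_rot: [3.142, 0.0, 2.948]
force: [-0.5, -0.2, -1.2]
gripper_width: -0.0
```

```bash
python3 - <<'E'
from gate import *
s=st()
cv2.imwrite('pics/s15.png',cv2.resize(get_image('scene')[60:260,200:420],None,fx=3,fy=3)[:,:,::-1])
cv2.imwrite('pics/t15.png',cv2.resize(get_image('top')[110:290,140:360],None,fx=3.3,fy=3.3)[:,:,::-1])
E
```

```text
t 27.1 p [ 0.4738 -0.0193  0.1196] r [3.142 0.    2.948] F [-0.54 -0.17 -1.18] T [ 0.   -0.02 -0.03] w -0.0
```

View pics/s15.png

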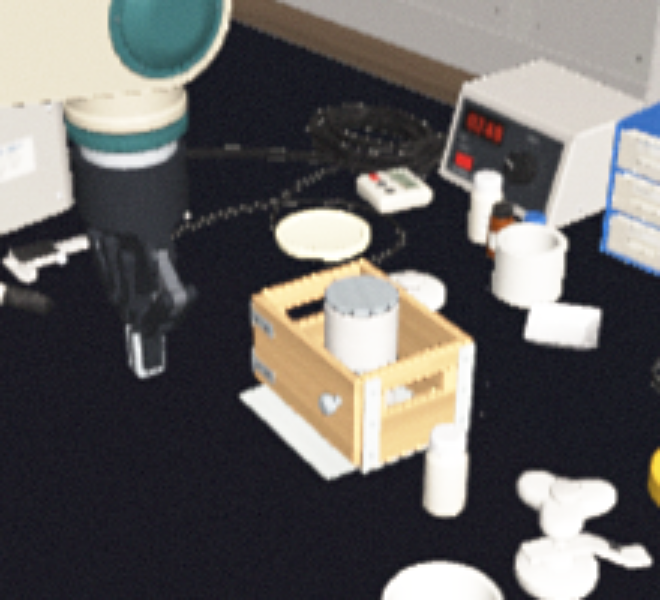

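View pics/t15.png

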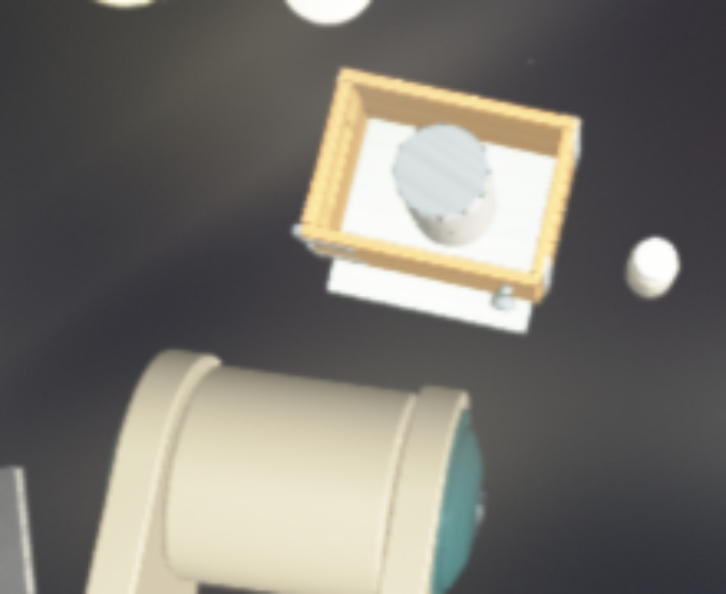

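The gate is shut flush across the front, parallel to the back wall. The stack is upright and centred (lid 440,170), and the vial, clamp and mortar look undisturbed.

```bash
python3 -c "
from workcell import robot
print(robot.job_done())"
```

```text
the job is handed in; nothing more can be done
None
```

I finished all the steps and handed the job in at about 27 s of the 72 s allowed; no verdict was reported.

- **Finding the loaded jar:** The left jar took about 6.7 N to slide and the right one about 2.4 N. The right jar later weighed about 2.3 N in the grip, so it was the empty one.
- **Loaded jar:** I pushed it on a half-open finger cradle over the sill into the crate without lifting it. The cameras put it 2–5 mm from the crate's centre front to back and 1–6 mm sideways.
- **Empty jar:** I set it on top, going down in small steps until the force showed contact, and let go at rest. The top view puts the two jars' centres within about 1 mm of each other, clear of the walls.
- **Gate:** I swung it from its outer side until it met the stop at about 17 N, then backed the arm off.

The last pictures show the gate flush and the stack upright. They show the vial and clamp where they were; the mortar is only partly in view. I compared these three by eye and did not measure them.

- **Upward push force:** While pushing, the tool also read up to 13 N upward. I take this as friction of the jar against the fingers; the jar stayed upright.
- **Camera disagreement:** The two cameras differed by about 5 mm on the loaded jar's position, well inside the limits.

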